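# Pull the stop pin, turn the polishing spindle to its flat and hold the clamp collar on it

## Task

Draw the stop pin up out of its bore and hang it by its flange in the side notch, then turn the spindle until your fingers, pinched across its D-shaped end, feel the flat squarely facing the fixed pointer. Take the clamp collar from the white stand, pass it over the spindle end with its thumbscrew on the flat, and finish while holding it level, half-way down the flat, resting on nothing. The pin stays in the notch, the flat stays facing the pointer, and the other bench items are left where they are.

Things in the scene. Friction and masses are not known exactly. Their poses are not given: they have to be found in the camera images.
- fixture: Fixed aluminium base, 30 mm high. Origin on the bench on the spindle's axis, z up, +x towards the pointer; spans x -75..75, y -65..125. Pointer: low dark wedge on the base at x 50..74, y 0, top 48 mm above the bench. The pin's bore is at x -31, y 53.5: 11.5 mm wide, 24 mm deep. At the +y end a dark raised bracket carries the notch.
- notch (a point): Parking place: where the parked pin's axis meets the bracket's top face, 98 mm above the bench; axes as the fixture's. The bracket is a level plate 12 mm thick, 50 mm wide, with a slot 14 mm wide, open above, below and towards -y (the bore's side): its mouth is 16 mm before this point, its end 8 mm behind. The pin hangs in it by its flange.
- pin_grip (a point): Loose upright stop pin, 0.06-0.13 kg: steel shank 10 mm thick, 59 mm long; above it a flange 22 mm across, 6 mm thick; then a black round grip 14 mm across, 30 mm long. Point in the grip on the axis, 9 mm below the top, 27 mm above the flange's underside, 86 mm above the foot; z up. 92 mm above the bench in the bore, 125 mm when parked.
- spindle (a joint): Spindle angle: 0 with the flat squarely facing the pointer (fixture +x), positive anticlockwise from above. Starts 1.0 to 1.4, range -0.4 to 1.6; stiff (0.08 N m), stays where left. Its foot lug (14 mm wide, reaching 70 mm from the axis, 32 to 44 mm above the bench, 90 degrees anticlockwise of the flat) strikes the pin at about 0.7 while that is in the bore.
- d_end (a point): Steel D-shaped spindle end: round, 28 mm across, with one flat 9 mm from the axis (23 mm from flat to back). The flat runs from 62 mm above the bench to the top at 112 (last 4 mm tapered). Origin on the axis half-way down the flat, 87 mm above the bench; +x square out through the flat, z up. Below it a round 28 mm shaft, then a disc 52 mm across, top at 45 mm.
- collar_center (a point): Centre of the loose steel collar: 48 mm outside, 32 mm bore, 18 mm high, 0.1-0.2 kg; z up. Thumbscrew along its +x: head 15 mm thick, reaching 41 mm out; its 8 mm tip reaches in to 11 mm from the axis, so the collar passes over the D end only with +x within about 0.3 rad of the flat's direction. Starts on the stand, 43 mm above the bench, +x within 0.6 rad of bench +x.
- stand: Fixed white round stand, 41 mm across, 34 mm high, origin under its centre; the collar starts on it, concentric within 2 mm.
- specimen_a: Bystander: mounted specimen, grey puck 32 mm across, 22 mm high, origin under its centre. Leave alone.
- specimen_b: Bystander: another such puck. Leave alone.
- bottle: Bystander: amber bottle 60 mm across, 140 mm high, origin under its centre. Leave alone.
- driver: Bystander: screwdriver lying on the bench beyond the fixture, about 200 mm long, origin under its middle. Leave alone.

How it is judged:
On the way, in this order (a step that is already met when the one before it is completed fails the run):
1. the stop pin hangs upright by its flange in the side notch, let go (x of pin_grip in the frame of notch between -0.006 and 0.006 m and y of pin_grip in the frame of notch between -0.012 and 0.008 m and z of pin_grip in the frame of notch between 0.021 and 0.033 m and angle between pin_grip's own z axis and vertical below 0.2 rad and contact force between the fingers and pin below 0.5 N), for 0.2 s.
2. the fingers press on the spindle's D-shaped end with the flat facing the pointer within 0.15 rad, the spindle still (value of joint spindle between -0.15 and 0.15 rad and contact force between the fingers and spindle_c0 above 2 N and velocity of joint spindle between -0.3 and 0.3 rad/s), for 0.2 s.
At the end, for the whole second after the job is handed in: Collar held in the fingers round the D end, still, level, its middle within 11 mm of mid-flat and 6 mm of the axis, thumbscrew within 0.35 rad of the flat, flat facing the pointer within 0.15 rad, pin hanging upright in the notch (6 mm in height and sideways), let go (all of step 1 and value of joint spindle between -0.15 and 0.15 rad and horizontal distance between collar_center and d_end below 0.006 m and z of collar_center in the frame of d_end between -0.011 and 0.011 m and angle between collar_center's own z axis and vertical below 0.15 rad and angle between the x axis of collar_center and the x axis of d_end, either way round below 0.35 rad and contact force between the fingers and collar above 2 N and linear speed of collar below 0.03 m/s); the arm keeps its last pose, push and grip.
It fails at once if the first specimen is disturbed (moved over 25 mm) (distance of specimen_a from where it was at the start of the episode above 0.025 m).
It fails at once if the second specimen is disturbed (moved over 25 mm) (distance of specimen_b from where it was at the start of the episode above 0.025 m).
It fails at once if the bottle is disturbed (moved over 25 mm) (distance of bottle from where it was at the start of the episode above 0.025 m).
It fails at once if the screwdriver is disturbed (moved over 25 mm) (distance of driver from where it was at the start of the episode above 0.025 m).
It also fails if it takes over 61 s, if anything falls off the work surface, if the arm or the gripper's body presses on something with over 40 N, if the wrist force passes 120 N, or if a joint passes its speed limit or range.

## Robot

A 6-joint arm with a two-finger parallel gripper is mounted at the origin on the work surface. World frame = base frame: x ahead of the robot, y to its left, z up, the work surface at z = 0. Lengths are in m, angles in rad, forces in N, time in s.
With the tool pointing down it reaches from about 0.425 to 0.95 m from the base axis. Payload 14.7 kg.
Tool frame: the origin (TCP) lies at the very end of the fingers, on their centre line; the grasp point (between the pads) lies 19 mm behind it; z points along the fingers, y is the line along which they close (so a half turn about z gives the same grasp; the last joint's range is limited). The gripper opens to 85 mm and grips with 20 to 120 N. Pads are 22 mm wide; open, the fingers measure 114 mm over their backs; the gripper's body (76 mm by 85 mm) begins 54 mm behind the grasp point. The pads swing forward as they close: fully open they stand 13 mm farther back than shut.
Start: joints at [1.149, 0.48, 1.596, -0, 1.065, -0.047], TCP at [0.238, 0.605, 0.231] pointing down, gripper open.
Joint ranges: [-2.75, 2.75], [-0.82, 2.05], [0.23, 2.67], [-1.56, 4.7], [0.09, 2.69], [-2.92, 2.92]. Speed limits (rad/s): [1.89, 1.89, 2.39, 3.01, 3.01, 3.01].

## Interface

Orientations are given as a rotation vector (axis times angle).
In Python, from workcell import monitor, vision, job gives the robot as it stands. The module is installed in compiled form; this text tells all that it offers.
- The arm moves only by the tool apply_moves, never from a script. Its argument "increments" is a list of rows, each an object with "linear": the shift along the tool's x, y, z in cm, a list of three; "rotation": the turn, a rotation vector about the tool's x, y, z in rad, a list of three; "grip": the closure, from 0 (fully open) to 1 (shut). In form: [{"linear": [x, y, z], "rotation": [rx, ry, rz], "grip": grip}, ...]. A call has 1 to 5 rows; each row is the pose to reach, as a shift and turn from the pose commanded when the call began, along the tool's axes at that moment; what a row does not reach only later rows make up. A row lasts 1/8 s, in which the tool goes at most 62.5 mm and 10.7 degrees, less where a joint would pass 70% of its speed; a pose out of reach is approached as far as the arm can. A call with a gripper value outside its range is refused whole. The fingers move at their own pace and stop on an object; the grip force is fixed at half the most. Time passes only in rows, so rows that repeat a pose let the fingers close. It gives the time, the measured TCP pose, the force, the opening and the grip force at its end, in the units of the state.
- monitor.read_state(): the state, without advancing time (a new reading comes with each control period).
- vision.grab_frame(name): name is "scene" or "top"; returns the picture (400x640x3 uint8, blue, green, red); there is no depth.
- vision.calibration(name): a dict with "camera_matrix" (3x3 intrinsics, pixels), "T" (4x4, takes a point from camera to world coordinates). Camera axes: x right, y down, z forward; pixel columns grow to the right and rows downward; lengths in m; the calibration is good to about 2 mm. A picture is of the moment at which its call begins. calibration takes no time and is no camera call.
- job.hand_in(): hands the job in; it is judged then, once.
Trained networks look in the newest picture that a camera, given by its name, has taken for a name from the list of things; names that differ only in an ending like _2 or _b are one class to them, and where a whole thing is asked for, a point or a joint stands for the part that bears it (a point fixed in the world has none). Each returns a list of dicts, best first, with "conf" (0 to 1); they miss things now and then, are a little off and sometimes report something else, mostly with a low value. They report only what shows in the picture. A call takes as long as a camera call.
- vision.boxes_of(camera, label): "box" ([left, top, width, height] in pixels, round what is visible of it).
- vision.silhouettes(camera, label): "region" (400x640 bool, what is visible of it) and "box" ([left, top, width, height] in pixels, round what is visible of it).
- vision.mark_of(camera, label): "centre" ([column, row] in pixels: a listed point, or the origin of a listed thing).
The state is a dict: "time_s": time; "q": joint angles; "qd": joint speeds; "joint_efforts": joint torques, N m; "position": TCP position; "orientation": TCP orientation; "wrist_force": force on the tool from outside, world axes, zero at the start; "ft_torque": the same for the moment, N m; "grip_width": opening from 0.0 (shut) to 1.0 (fully open); "grip_force": force on a finger pad.
Only numpy, scipy, OpenCV 4.12 (cv2) and the standard library are available. Lean on these libraries where they do the work, as an engineer would, in place of code of your own. Each camera call takes 0.05 s, during which the arm holds its last target. There are 200 camera calls.

## Working session

There is one attempt and no reset: what is moved stays moved. The work goes in short steps, Python scripts to look and compute and a tool call to move; the robot and the scene stay as the last step left them, time stands still between calls to the robot, and variables do not carry over. Pictures are saved under pics/ and viewed, at most 10 in all, crops included, and the job is handed in when it is done.

Besides the shell and the picture viewer there is one more tool, called as name([rows], argument=value, ...), one row to a line, values as JSON. apply_moves: Moves the arm, as the interface text tells. Its arguments: {"type":"object","properties":{"increments":{"type":"array"}},"required":["increments"]}

```bash
mkdir -p pics; cat > h.py <<'E'
import numpy as np, cv2
from workcell import monitor, vision, job
from scipy.spatial.transform import Rotation as R
def cal(c):
    d=vision.calibration(c); return np.array(d["camera_matrix"]),np.array(d["T"])
def ray(c,uv):
    K,T=cal(c); d=T[:3,:3]@np.linalg.solve(K,[uv[0],uv[1],1.]); return T[:3,3],d
def at_z(c,uv,z):
    o,d=ray(c,uv); return o+d*(z-o[2])/d[2]
def proj(c,p):
    K,T=cal(c); q=K@(T[:3,:3].T@(np.asarray(p,float)-T[:3,3])); return q[:2]/q[2]
def tri(u1,u2):
    A=[];b=[]
    for c,u in(("scene",u1),("top",u2)):
        o,d=ray(c,u); d=d/np.linalg.norm(d); M=np.eye(3)-np.outer(d,d); A.append(M); b.append(M@o)
    return np.linalg.lstsq(np.vstack(A),np.hstack(b),rcond=None)[0]
E
cat > look.py <<'E'
from h import *
for c in("scene","top"):
    cv2.imwrite(f"pics/{c}0.png",vision.grab_frame(c))
    print(c,cal(c)[1].round(3).tolist(),cal(c)[0].round(0).tolist())
Z=dict(notch=.098,pin_grip=.092,d_end=.087,collar_center=.043,stand=0,fixture=0,specimen_a=0,bottle=0,driver=0)
for n,z in Z.items():
    for c in("scene","top"):
        r=vision.mark_of(c,n)
        print(n,c,[(np.round(x["centre"],1).tolist(),round(x["conf"],2),at_z(c,x["centre"],z)[:2].round(4).tolist()) for x in r[:3]])
s=monitor.read_state();print(s["time_s"],s["position"],s["orientation"],s["wrist_force"])
E
python3 look.py
```

```text
scene [[-0.747, 0.424, -0.512, 0.963], [0.665, 0.487, -0.566, 0.32], [0.01, -0.763, -0.646, 0.584], [0.0, 0.0, 0.0, 1.0]] [[371.0, 0.0, 316.0], [0.0, 371.0, 200.0], [0.0, 0.0, 1.0]]
top [[-0.029, -0.998, 0.047, 0.526], [-1.0, 0.029, 0.001, -0.109], [-0.002, -0.047, -0.999, 0.854], [0.0, 0.0, 0.0, 1.0]] [[374.0, 0.0, 320.0], [0.0, 374.0, 199.0], [0.0, 0.0, 1.0]]
notch scene [([469.8, 275.8], 0.59, [0.5137, 0.2042])]
notch top [([164.2, 226.7], 0.94, [0.5148, 0.2083])]
pin_grip scene [([439.0, 264.1], 0.69, [0.5254, 0.1543])]
pin_grip top [([193.2, 218.7], 0.55, [0.5292, 0.1516])]
d_end scene [([406.0, 267.1], 0.83, [0.5695, 0.1189])]
d_end top [([211.3, 199.9], 0.71, [0.5667, 0.1156]), ([222.7, 198.8], 0.49, [0.5683, 0.0921])]
collar_center scene [([318.5, 176.5], 0.54, [0.4681, -0.2171])]
collar_center top [([371.5, 242.2], 0.83, [0.4674, -0.216])]
stand scene [([321.3, 191.6], 0.63, [0.466, -0.208])]
stand top [([210.9, 196.8], 0.56, [0.5785, 0.1419]), ([370.2, 241.3], 0.42, [0.4665, -0.2188])]
fixture scene [([395.4, 294.6], 0.58, [0.5689, 0.1117])]
fixture top [([220.9, 197.7], 0.92, [0.5757, 0.1191])]
specimen_a scene [([362.3, 189.1], 0.62, [0.3807, -0.1472]), ([248.0, 249.0], 0.57, [0.7127, -0.167])]
specimen_a top [([350.2, 130.7], 0.59, [0.7216, -0.1817]), ([338.4, 285.0], 0.54, [0.3702, -0.1434])]
bottle scene [([239.2, 170.9], 0.76, [0.5728, -0.4181])]
bottle top [([454.4, 193.1], 0.79, [0.5705, -0.415]), ([373.0, 242.6], 0.2, [0.4633, -0.225])]
driver scene [([289.7, 334.5], 0.75, [0.7689, 0.044])]
driver top [([253.2, 110.9], 0.88, [0.7745, 0.041]), ([370.4, 243.9], 0.37, [0.4606, -0.219]), ([190.8, 220.8], 0.19, [0.525, 0.1886])]
1.0 [0.23793424 0.60487958 0.23129285] [5.85323528e-01 3.08657191e+00 1.00390018e-05] [-0.77916072  0.6464104  -0.55625454]
```

View pics/scene0.png

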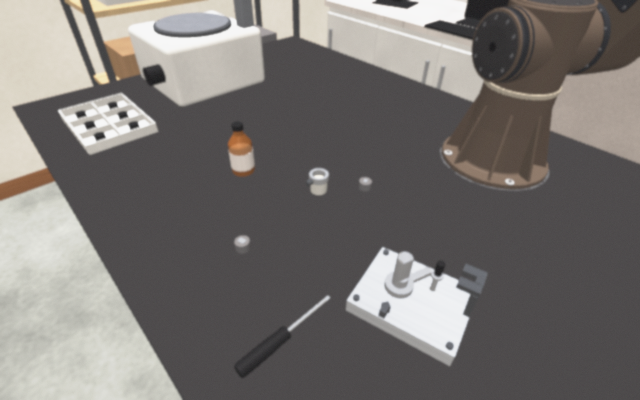

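```bash
python3 -c "
import cv2
i=cv2.imread('pics/top0.png');cv2.imwrite('pics/topc.png',cv2.resize(i[120:280,120:320],None,fx=3.7,fy=3.7,interpolation=cv2.INTER_CUBIC))"
```

```text
(no output)
```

View pics/topc.png

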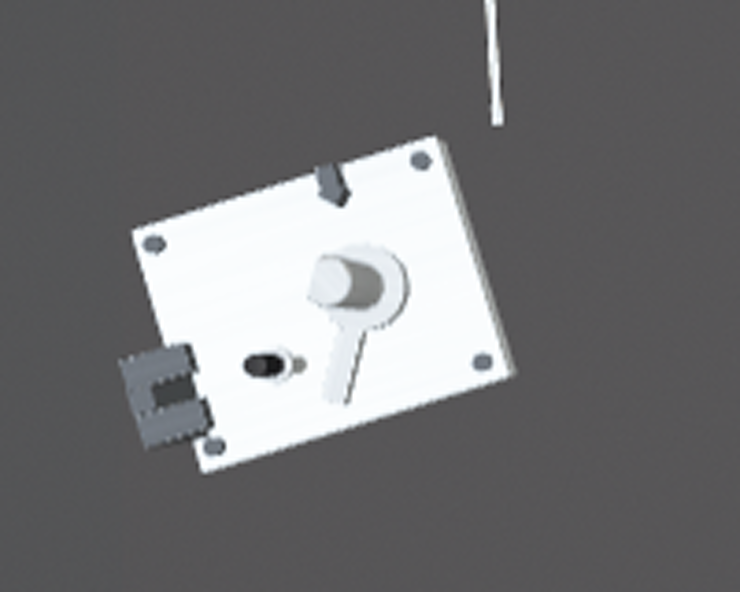

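Scene: the fixture is at about (410,300), the collar on its stand at (319,180), pucks at (365,184) and (242,243), the bottle at (240,150) and the driver at (285,335). The top crop shows the pin left of the lug and the bracket with its slot at the left. Next I fit the fixture pose from the plate's corners.

```bash
cat > fit.py <<'E'
from h import *
import sys
T=cv2.imread("pics/top0.png")
C=np.array([(133,229),(436,136),(513,375),(203,473)])/3.7+120-.37
W=np.array([at_z("top",u,.03)[:2] for u in C])
M=np.array([(.075,.125),(.075,-.065),(-.075,-.065),(-.075,.125)])
H=(M-M.mean(0)).T@(W-W.mean(0)); a=np.arctan2(H[0,1]-H[1,0],H[0,0]+H[1,1])
Rz=lambda a:np.array([[np.cos(a),-np.sin(a)],[np.sin(a),np.cos(a)]])
t=W.mean(0)-Rz(a)@M.mean(0)
print("fixture",t.round(4),"yaw",round(a,4),"res",(W-(M@Rz(a).T+t)).round(4).tolist())
print("bore",(t+Rz(a)@[-.031,.0535]).round(4))
for u in[(330,280),]: print("spindle top",at_z("top",np.array(u)/3.7+120,.112).round(4))
p=at_z("top",np.array((340,400))/3.7+120,.044)[:2]; d=p-t; print("lug",np.hypot(*d),np.arctan2(d[1],d[0])-a-np.pi/2)
n=np.array([.5148,.2083]);print("notch in fixture",Rz(-a)@(n-t), "pin",Rz(-a)@(np.array([.5292,.1516])-t))
i=T; s=cv2.imread("pics/scene0.png")
x=cv2.resize(i[215:270,340:400],None,fx=6,fy=6,interpolation=cv2.INTER_CUBIC);y=cv2.resize(s[155:205,290:350],None,fx=6,fy=6,interpolation=cv2.INTER_CUBIC)
cv2.imwrite("pics/col.png",np.vstack([x,y]))
E
python3 fit.py
```

```text
fixture [0.5748 0.1142] yaw 0.2759 res [[0.0011, 0.0002], [-0.0, 0.0007], [-0.0001, -0.0016], [-0.001, 0.0007]]
bore [0.5304 0.1572]
spindle top [0.5739 0.1123 0.112 ]
lug 0.06831387281674296 1.0927626885106263
notch in fixture [-0.03211425  0.10693716] pin [-0.03370467  0.04845878]
```

View pics/col.png

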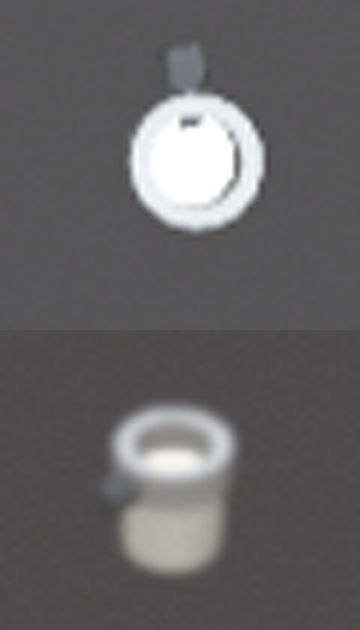

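Top crop of the collar: its centre is near pixel (373,242) and the screw head near (371,226), pointing about bench +x. I'll turn these into positions and make a move helper.

```bash
cat >> h.py <<'E'
def go(p,yaw,tilt=None):
    """shift (cm) and turn in tool axes to reach TCP p, tool down, closing axis at world yaw"""
    s=monitor.read_state(); Rc=R.from_rotvec(s["orientation"]); p0=np.array(s["position"])
    cand=[]
    for k in(-1,0,1):
        y=yaw+k*np.pi; q6=np.arctan2(p[1],p[0])-y
        if abs(q6)<2.8: cand.append((abs(q6),y,q6))
    for _,y,q6 in sorted(cand)[:2]:
        Y=np.array([np.cos(y),np.sin(y),0]);Z=np.array([0,0,-1.]);X=np.cross(Y,Z)
        Rt=R.from_matrix(np.c_[X,Y,Z])
        print("lin",(Rc.inv().apply(np.array(p)-p0)*100).round(2).tolist(),"rot",(Rc.inv()*Rt).as_rotvec().round(3).tolist(),"q6",round(q6,2))
def st():
    s=monitor.read_state(); Y=R.from_rotvec(s["orientation"]).as_matrix()[:,1]
    print("t",round(s["time_s"],2),"p",np.round(s["position"],4),"yaw",round(np.arctan2(Y[1],Y[0]),3),"F",np.round(s["wrist_force"],1),"M",np.round(s["ft_torque"],2),"w",round(s["grip_width"],3),"gf",round(s["grip_force"],1),"q",np.round(s["q"],2))
E
cat > m.py <<'E'
from h import *
P=lambda u:np.array(u)/3.7+120-.37
print("pin grip top",at_z("top",P((257,365)),.101).round(4))
g,h=vision.silhouettes("top","pin_grip"),vision.silhouettes("scene","pin_grip")
print([(x["box"],round(x["conf"],2)) for x in g+h])
for a,b,c in[((118,360),(187,343),0),((148,448),(213,428),0),((152,382),(160,408),0)]: print("bracket",at_z("top",P(a),.098)[:2].round(4),at_z("top",P(b),.098)[:2].round(4))
Q=lambda u:np.array(u)/6+[340,215]-.42
c=at_z("top",Q((198,161)),.052);k=at_z("top",Q((186,66)),.043);print("collar",c.round(4),"screw",k.round(4),"yaw",np.arctan2(*(k-c)[1::-1]))
print("collar scene top face",at_z("scene",np.array((175,449-330))/6+[290,155]-.42,.052).round(4))
t=np.array([.5748,.1142]);a=.2759
for n,q in dict(pintop=(-.031,.0535,.101),notch=(-.031,.107,.098),dtop=(0,0,.112)).items():
    w=[*(t+R.from_euler('z',a).as_matrix()[:2,:2]@q[:2]),q[2]];print(n,np.round(w,4),proj("scene",w).round(1),proj("top",w).round(1), (proj("top",w)-120+.37)*3.7)
go([.530,.156,.17],.276)
E
python3 m.py; python3 -c "
import cv2
s=cv2.imread('pics/scene0.png')
cv2.imwrite('pics/sc.png',cv2.resize(s[235:315,375:495],None,fx=6,fy=6,interpolation=cv2.INTER_CUBIC))"
```

```text
pin grip top [0.5302 0.1568 0.101 ]
[([187.7, 212.9, 16.2, 10.3], 0.64), ([430.9, 260.4, 15.1, 30.7], 0.64)]
bracket [0.5352 0.2338] [0.5434 0.1959]
bracket [0.4869 0.2178] [0.4967 0.1822]
bracket [0.5227 0.2153] [0.5084 0.211 ]
collar [ 0.4697 -0.2172  0.052 ] screw [ 0.5033 -0.2153  0.043 ] yaw 0.05615325404063524
collar scene top face [ 0.4702 -0.2141  0.052 ]
pintop [0.5304 0.1572 0.101 ] [440.  263.2] [188.9 218.2] [256.1315294  364.74782682]
notch [0.5158 0.2087 0.098 ] [471.6 278.1] [164.  226.2] [164.14987377 394.23257311]
dtop [0.5748 0.1142 0.112 ] [404.2 257.4] [208.2 195.3] [327.83256974 279.79843553]
lin [-43.61, -31.08, 6.13] rot [-0.0, 0.0, 0.92] q6 0.01
```

View pics/sc.png

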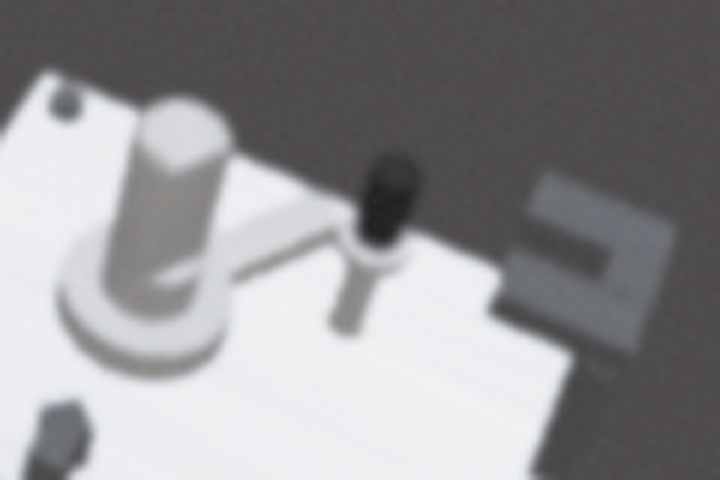

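Projected pin top (440,263), D top (404,257) and notch (472,278) agree with the scene crop, so I act.

apply_moves([
  {"linear": [-6,-4.3,1],"rotation": [0,0,0.184],"grip": 0},
  {"linear": [-11,-7.8,2],"rotation": [0,0,0.368],"grip": 0},
  {"linear": [-16,-11.4,3],"rotation": [0,0,0.552],"grip": 0},
  {"linear": [-21,-15,4],"rotation": [0,0,0.736],"grip": 0},
  {"linear": [-26,-18.5,4],"rotation": [0,0,0.92],"grip": 0},
])

```text
time_s: 1.72
position: [0.4075, 0.3437, 0.1911]
orientation: [-1.902, -2.5, 0.001]
wrist_force: [1.3, 0.0, -0.5]
grip_width: 1.001
grip_force: 0.0
```

```bash
python3 -c "
from h import *
st();go([.530,.1568,.14],.276)"
```

```text
t 1.73 p [0.4075 0.3437 0.1911] yaw 0.27 F [ 1.3  0.  -0.5] M [ 0.01 -0.03 -0.08] w 1.001 gf 0.0 q [ 0.64  0.37  1.91 -0.    0.87  0.37]
lin [-21.28, 6.82, 5.11] rot [-0.0, 0.0, -0.006] q6 0.01
```

apply_moves([
  {"linear": [-5.5,1.7,1.2],"rotation": [0,0,0],"grip": 0},
  {"linear": [-11,3.5,2.5],"rotation": [0,0,0],"grip": 0.2},
  {"linear": [-16.5,5.2,4],"rotation": [0,0,0],"grip": 0.4},
  {"linear": [-21.3,6.8,5.1],"rotation": [0,0,0],"grip": 0.4},
  {"linear": [-21.3,6.8,5.1],"rotation": [0,0,0],"grip": 0.4},
])

```text
time_s: 2.35
position: [0.5318, 0.1563, 0.1398]
orientation: [-1.899, -2.502, 0.001]
wrist_force: [-0.1, 0.2, -1.3]
grip_width: 0.601
grip_force: 0.0
```

```bash
python3 -c "
from h import *
st();go([.530,.157,.076],.276)"
```

```text
t 2.35 p [0.5318 0.1563 0.1398] yaw 0.272 F [-0.1  0.2 -1.3] M [ 0.02  0.05 -0.03] w 0.601 gf 0.0 q [ 0.23  0.46  1.91 -0.    0.78 -0.04]
lin [0.11, -0.15, 6.38] rot [-0.0, 0.0, -0.004] q6 0.01
```

apply_moves([
  {"linear": [0.1,-0.15,3.2],"rotation": [0,0,0],"grip": 0.4},
  {"linear": [0.1,-0.15,6.4],"rotation": [0,0,0],"grip": 0.4},
  {"linear": [0.1,-0.15,6.4],"rotation": [0,0,0],"grip": 0.8},
  {"linear": [0.1,-0.15,6.4],"rotation": [0,0,0],"grip": 1},
  {"linear": [0.1,-0.15,6.4],"rotation": [0,0,0],"grip": 1},
])

```text
time_s: 2.98
position: [0.5293, 0.1601, 0.0779]
orientation: [1.894, 2.505, 0.002]
wrist_force: [0.2, 0.5, -1.2]
grip_width: 0.138
grip_force: 58.4
```

apply_moves([
  {"linear": [0,0,0],"rotation": [0,0,0],"grip": 1},
  {"linear": [0,0,0],"rotation": [0,0,0],"grip": 1},
])

```text
time_s: 3.22
position: [0.5294, 0.1599, 0.0776]
orientation: [1.894, 2.505, 0.002]
wrist_force: [-0.6, 0.3, 9.2]
grip_width: 0.137
grip_force: 59.1
```

```bash
python3 -c "
from h import *
st()"
```

```text
t 3.23 p [0.5294 0.1599 0.0776] yaw 0.276 F [-0.6  0.3  9.2] M [-0.02  0.11  0.01] w 0.137 gf 59.1 q [ 0.24  0.55  1.95  0.    0.64 -0.04]
```

apply_moves([
  {"linear": [0,0,-1.3],"rotation": [0,0,0],"grip": 1},
  {"linear": [0,0,-2.6],"rotation": [0,0,0],"grip": 1},
  {"linear": [0,0,-4],"rotation": [0,0,0],"grip": 1},
  {"linear": [0,0,-4],"rotation": [0,0,0],"grip": 1},
  {"linear": [0,0,-4],"rotation": [0,0,0],"grip": 1},
])

```text
time_s: 3.85
position: [0.5286, 0.1597, 0.1165]
orientation: [1.895, 2.506, 0.0]
wrist_force: [-0.1, 0.1, -1.4]
grip_width: 0.134
grip_force: 58.6
```

```bash
cat > pin.py <<'E'
from h import *
st()
fr={c:vision.grab_frame(c) for c in("top","scene")}
for n,z in(("pin_grip",.132),("notch",.098)):
    r={c:vision.mark_of(c,n)for c in fr}
    for c in fr: print(n,c,[(np.round(x["centre"],1).tolist(),round(x["conf"],2),at_z(c,x["centre"],z).round(4).tolist())for x in r[c][:2]])
    if r["top"] and r["scene"]: print(tri(r["scene"][0]["centre"],r["top"][0]["centre"]).round(4))
a=cv2.resize(fr["top"][170:270,130:260],None,fx=4,fy=4,interpolation=cv2.INTER_CUBIC);b=cv2.resize(fr["scene"][215:315,375:505],None,fx=4,fy=4,interpolation=cv2.INTER_CUBIC)
import sys
cv2.imwrite(f"pics/{sys.argv[1]}.png",cv2.resize(np.hstack([a,b]),None,fx=.76,fy=.76))
E
python3 pin.py p1
```

```text
t 3.85 p [0.5286 0.1597 0.1165] yaw 0.276 F [-0.1  0.1 -1.4] M [ 0.03 -0.    0.03] w 0.134 gf 58.6 q [ 0.24  0.49  1.93 -0.    0.72 -0.04]
pin_grip top [([183.5, 222.5], 0.41, [0.5223, 0.1567, 0.132])]
pin_grip scene [([446.7, 247.5], 0.65, [0.5211, 0.1558, 0.132])]
[0.5223 0.1562 0.1332]
notch top []
notch scene [([468.7, 276.6], 0.91, [0.5165, 0.2039, 0.098])]
```

View pics/p1.png

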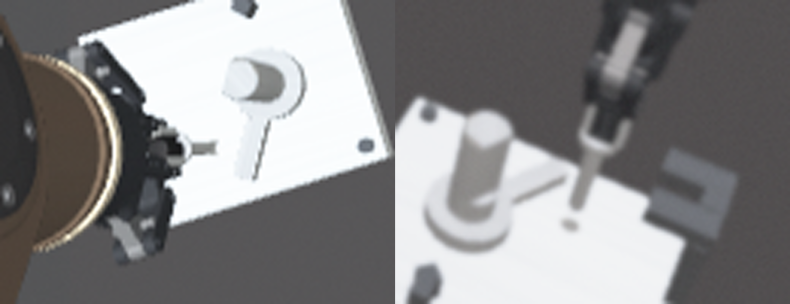

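The pin is out of its bore, upright at scene-crop (590,180). The bore shows at (570,225) and the slot at (690,185). Now I move along the fixture's +y.

apply_moves([
  {"linear": [1.5,0.05,-0.1],"rotation": [0,0,0],"grip": 1},
  {"linear": [2.8,0.05,-0.1],"rotation": [0,0,0],"grip": 1},
  {"linear": [3.6,0.05,-0.1],"rotation": [0,0,0],"grip": 1},
  {"linear": [4.2,0.05,-0.1],"rotation": [0,0,0],"grip": 1},
  {"linear": [4.2,0.05,-0.1],"rotation": [0,0,0],"grip": 1},
])

```text
time_s: 4.78
position: [0.5175, 0.2006, 0.1175]
orientation: [1.894, 2.507, -0.0]
wrist_force: [-0.3, -0.1, -1.9]
grip_width: 0.139
grip_force: 58.6
```

```bash
python3 pin.py p2
```

```text
t 4.78 p [0.5175 0.2006 0.1175] yaw 0.277 F [-0.3 -0.1 -1.9] M [-0.03 -0.01 -0.01] w 0.139 gf 58.6 q [ 0.32  0.49  1.92 -0.    0.73  0.04]
pin_grip top [([163.8, 226.1], 0.68, [0.5164, 0.1948, 0.132])]
pin_grip scene [([469.8, 256.9], 0.42, [0.5107, 0.192, 0.132]), ([290.0, 334.8], 0.39, [0.8128, 0.107, 0.132])]
[0.5162 0.1931 0.1371]
notch top [([164.3, 224.4], 0.66, [0.5194, 0.2081, 0.098]), ([372.3, 243.6], 0.46, [0.4685, -0.2103, 0.098])]
notch scene [([474.5, 273.0], 0.86, [0.5025, 0.2063, 0.098])]
[0.5174 0.2064 0.1102]
```

View pics/p2.png

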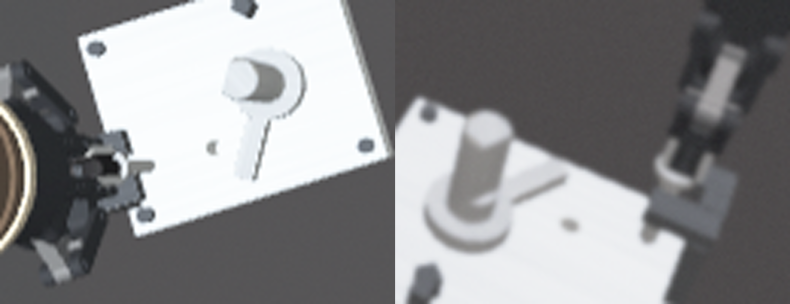

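The shank is in the slot's mouth and no force is felt. I go 0.9 cm deeper, then lower.

apply_moves([
  {"linear": [0.5,0,0],"rotation": [0,0,0],"grip": 1},
  {"linear": [0.9,0,0],"rotation": [0,0,0],"grip": 1},
  {"linear": [0.9,0,0],"rotation": [0,0,0],"grip": 1},
])

```text
time_s: 5.45
position: [0.5151, 0.2093, 0.1175]
orientation: [-1.894, -2.506, 0.0]
wrist_force: [0.2, 0.1, -1.0]
grip_width: 0.14
grip_force: 58.6
```

apply_moves([
  {"linear": [0,0,0.3],"rotation": [0,0,0],"grip": 1},
  {"linear": [0,0,0.5],"rotation": [0,0,0],"grip": 1},
  {"linear": [0,0,0.6],"rotation": [0,0,0],"grip": 1},
  {"linear": [0,0,0.6],"rotation": [0,0,0],"grip": 1},
])

```text
time_s: 5.95
position: [0.5152, 0.2088, 0.1114]
orientation: [-1.895, -2.506, 0.0]
wrist_force: [-1.0, 0.4, -1.6]
grip_width: 0.143
grip_force: 58.6
```

```bash
python3 -c "
from h import *
st()"
```

```text
t 5.95 p [0.5152 0.2088 0.1114] yaw 0.276 F [-1.   0.4 -1.6] M [ 0.04 -0.01  0.03] w 0.143 gf 58.6 q [0.33 0.5  1.92 0.   0.72 0.05]
```

apply_moves([
  {"linear": [0,0,0.1],"rotation": [0,0,0],"grip": 1},
  {"linear": [0,0,0.15],"rotation": [0,0,0],"grip": 1},
  {"linear": [0,0,0.15],"rotation": [0,0,0],"grip": 1},
])

```text
time_s: 6.32
position: [0.5154, 0.2089, 0.1107]
orientation: [1.895, 2.506, 0.001]
wrist_force: [-2.2, -1.0, 11.9]
grip_width: 0.14
grip_force: 60.1
```

```bash
python3 -c "
from h import *
st()"
```

```text
t 6.33 p [0.5154 0.2089 0.1107] yaw 0.276 F [-2.2 -1.  11.9] M [-0.3   0.48 -0.02] w 0.14 gf 60.1 q [ 0.33  0.5   1.92 -0.    0.71  0.05]
```

The flange rests on the plate (Fz about 12 N). I release and look.

apply_moves([
  {"linear": [0,0,-0.1],"rotation": [0,0,0],"grip": 0.8},
  {"linear": [0,0,-0.1],"rotation": [0,0,0],"grip": 0.6},
  {"linear": [0,0,-0.1],"rotation": [0,0,0],"grip": 0.5},
  {"linear": [0,0,-2.5],"rotation": [0,0,0],"grip": 0.4},
  {"linear": [0,0,-6],"rotation": [0,0,0],"grip": 0.4},
])

```text
time_s: 6.95
position: [0.5145, 0.2086, 0.1698]
orientation: [-1.894, -2.505, 0.003]
wrist_force: [0.6, 0.4, 0.6]
grip_width: 0.604
grip_force: 0.0
```

apply_moves([
  {"linear": [-4,0,0],"rotation": [0,0,0.185],"grip": 0.3},
  {"linear": [-8.5,1,0],"rotation": [0,0,0.185],"grip": 0.3},
  {"linear": [-8.5,1,0],"rotation": [0,0,0.185],"grip": 0.3},
])

```text
time_s: 7.32
position: [0.5492, 0.1276, 0.1701]
orientation: [2.121, 2.317, 0.001]
wrist_force: [0.3, -0.2, -0.9]
grip_width: 0.697
grip_force: 0.0
```

```bash
python3 pin.py p3; cat > ref.py <<'E'
from h import *
print("x")
E
python3 -c "
from h import *
Rz=R.from_euler('z',.2759).as_matrix()
for n,w in dict(tool=(0,0),).items(): pass
go([.574,.113,.14],.2759+1.09)"
```

```text
t 7.33 p [0.5492 0.1276 0.1701] yaw 0.088 F [ 0.3 -0.2 -0.9] M [ 0.01 -0.04 -0.03] w 0.697 gf 0.0 q [ 0.17  0.43  1.86 -0.    0.85  0.09]
pin_grip top []
pin_grip scene [([478.6, 264.9], 0.69, [0.5152, 0.21, 0.132])]
notch top [([164.8, 225.7], 0.62, [0.5167, 0.2071, 0.098])]
notch scene [([472.4, 275.8], 0.75, [0.5104, 0.2071, 0.098])]
[0.5158 0.2069 0.1022]
lin [-2.0, 2.47, 2.99] rot [-0.0, -0.0, -1.274] q6 -1.17
lin [-2.0, 2.47, 2.99] rot [-0.0, 0.0, 1.868] q6 1.97
```

View pics/p3.png

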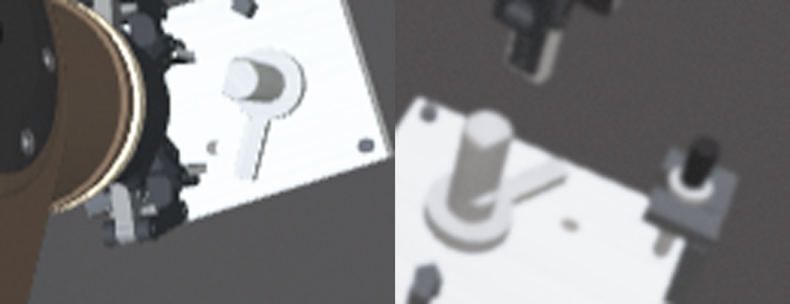

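The pin hangs upright in the slot: grip at scene-crop (705,150), flange on the plate. Now I turn the wrist over the spindle.

apply_moves([
  {"linear": [-1,1,0],"rotation": [0,0,-0.185],"grip": 0.3},
  {"linear": [-2,2.2,0],"rotation": [0,0,-0.37],"grip": 0.3},
  {"linear": [-1.7,2.5,0],"rotation": [0,0,-0.555],"grip": 0.3},
  {"linear": [-1.7,2.5,0],"rotation": [0,0,-0.74],"grip": 0.3},
  {"linear": [-1.7,2.5,0],"rotation": [0,0,-0.925],"grip": 0.3},
])

```text
time_s: 8.25
position: [0.5741, 0.116, 0.1699]
orientation: [-0.849, -3.024, 0.0]
wrist_force: [0.6, -0.5, -0.2]
grip_width: 0.704
grip_force: 0.0
```

apply_moves([
  {"linear": [0,0,0.5],"rotation": [0,0,-0.18],"grip": 0.3},
  {"linear": [0,0,1],"rotation": [0,0,-0.35],"grip": 0.3},
  {"linear": [0,0,2],"rotation": [0,0,-0.35],"grip": 0.3},
  {"linear": [0,0,2],"rotation": [0,0,-0.35],"grip": 0.3},
])

```text
time_s: 8.75
position: [0.5737, 0.1155, 0.1491]
orientation: [-0.326, -3.123, 0.001]
wrist_force: [-0.4, 0.4, -0.4]
grip_width: 0.699
grip_force: 0.0
```

```bash
python3 -c "
from h import *
st();go([.574,.1115,.085],.2759+1.09)"
```

```text
t 8.75 p [0.5737 0.1155 0.1491] yaw 1.362 F [-0.4  0.4 -0.4] M [-0.01 -0.02 -0.  ] w 0.699 gf 0.0 q [ 0.15  0.49  1.83  0.    0.83 -1.22]
lin [-0.12, -0.38, 6.41] rot [-0.001, -0.001, -0.003] q6 -1.17
lin [-0.12, -0.38, 6.41] rot [-0.002, 0.001, 3.138] q6 1.97
```

apply_moves([
  {"linear": [-0.1,-0.4,3],"rotation": [0,0,0],"grip": 0.3},
  {"linear": [-0.1,-0.4,6],"rotation": [0,0,0],"grip": 0.3},
  {"linear": [-0.1,-0.4,7.4],"rotation": [0,0,0],"grip": 0.4},
  {"linear": [-0.1,-0.4,7.4],"rotation": [0,0,0],"grip": 0.55},
  {"linear": [-0.1,-0.4,7.4],"rotation": [0,0,0],"grip": 0.62},
])

```text
time_s: 9.38
position: [0.5752, 0.1112, 0.077]
orientation: [0.322, 3.124, 0.0]
wrist_force: [-0.2, -0.5, 0.0]
grip_width: 0.377
grip_force: 0.0
```

apply_moves([
  {"linear": [0,0,0],"rotation": [0,0,0],"grip": 0.7},
  {"linear": [0,0,0],"rotation": [0,0,0],"grip": 0.8},
  {"linear": [0,0,0],"rotation": [0,0,0],"grip": 1},
  {"linear": [0,0,0],"rotation": [0,0,0],"grip": 1},
])

```text
time_s: 9.88
position: [0.5755, 0.1127, 0.0775]
orientation: [0.322, 3.123, 0.003]
wrist_force: [-1.7, 15.3, 7.2]
grip_width: 0.251
grip_force: 59.3
```

```bash
python3 -c "
from h import *
st()"
```

```text
t 9.88 p [0.5755 0.1127 0.0775] yaw 1.366 F [-1.7 15.3  7.2] M [ 2.38  0.33 -0.03] w 0.251 gf 59.3 q [ 0.14  0.59  1.88  0.    0.68 -1.23]
```

Opening 0.251, about 23 mm once checked against the 14 mm pin, so the pads lie on the flat and back and are square at spindle ≈1.09. I turn it 1.09 clockwise.

apply_moves([
  {"linear": [0.1,0.12,0],"rotation": [0,0,0.1],"grip": 1},
  {"linear": [0.13,0.14,0],"rotation": [0,0,0.25],"grip": 1},
  {"linear": [0.17,0.18,0],"rotation": [0,0,0.4],"grip": 1},
  {"linear": [0.2,0.2,0],"rotation": [0,0,0.55],"grip": 1},
  {"linear": [0.23,0.22,0],"rotation": [0,0,0.7],"grip": 1},
])

```text
time_s: 10.5
position: [0.5735, 0.1128, 0.0775]
orientation: [1.379, 2.821, -0.0]
wrist_force: [-1.0, -13.0, 9.4]
grip_width: 0.252
grip_force: 59.0
```

```bash
python3 -c "
from h import *
st();go([.5726,.1143,.0755],.276)"
```

```text
t 10.5 p [0.5735 0.1128 0.0775] yaw 0.661 F [ -1.  -13.    9.4] M [-2.04  0.37  0.08] w 0.252 gf 59.0 q [ 0.14  0.58  1.88 -0.    0.68 -0.52]
lin [0.18, 0.02, 0.2] rot [0.001, 0.002, 0.385] q6 -0.08
```

apply_moves([
  {"linear": [-0.03,-0.09,0],"rotation": [0,0,0.15],"grip": 1},
  {"linear": [-0.03,-0.09,0],"rotation": [0,0,0.3],"grip": 1},
  {"linear": [-0.03,-0.09,0],"rotation": [0,0,0.385],"grip": 1},
  {"linear": [-0.03,-0.09,0],"rotation": [0,0,0.385],"grip": 1},
  {"linear": [-0.03,-0.09,0],"rotation": [0,0,0.385],"grip": 1},
])

```text
time_s: 11.12
position: [0.5726, 0.1132, 0.0775]
orientation: [1.889, 2.51, 0.002]
wrist_force: [-3.7, 2.5, 10.4]
grip_width: 0.255
grip_force: 59.8
```

```bash
python3 -c "
from h import *
st();go([.5726,.1138,.0755],.276)"
```

```text
t 11.12 p [0.5726 0.1132 0.0775] yaw 0.281 F [-3.7  2.5 10.4] M [ 0.21  0.82 -0.04] w 0.255 gf 59.8 q [ 0.14  0.58  1.88  0.    0.68 -0.14]
lin [0.06, 0.02, 0.2] rot [0.001, -0.0, 0.005] q6 -0.08
```

The flat faces the pointer and the contact is firm. I hold a little longer, open, turn a quarter turn in place, then pinch the round sides to find the axis across.

apply_moves([
  {"linear": [0,0,0],"rotation": [0,0,0.005],"grip": 1},
  {"linear": [0,0,0],"rotation": [0,0,0.005],"grip": 1},
  {"linear": [0,0,0],"rotation": [0,0,0],"grip": 0.6},
  {"linear": [0,0,0],"rotation": [0,0,0],"grip": 0.4},
  {"linear": [0,0,-0.2],"rotation": [0,0,0],"grip": 0.3},
])

```text
time_s: 11.75
position: [0.5724, 0.1129, 0.0781]
orientation: [1.888, 2.511, 0.0]
wrist_force: [0.3, -0.6, 0.7]
grip_width: 0.701
grip_force: 0.0
```

apply_moves([
  {"linear": [0,0,0],"rotation": [0,0,0.18],"grip": 0.3},
  {"linear": [0,0.1,0],"rotation": [0,0,0.36],"grip": 0.3},
  {"linear": [0,0.2,0],"rotation": [0,0,0.54],"grip": 0.3},
  {"linear": [0.1,0.25,0],"rotation": [0,0,0.72],"grip": 0.3},
  {"linear": [0.1,0.25,0],"rotation": [0,0,0.9],"grip": 0.3},
])

```text
time_s: 12.38
position: [0.5745, 0.1145, 0.0781]
orientation: [2.797, 1.431, 0.0]
wrist_force: [0.3, -0.1, -0.1]
grip_width: 0.7
grip_force: 0.0
```

apply_moves([
  {"linear": [0,0,0],"rotation": [0,0,0.18],"grip": 0.3},
  {"linear": [0,0,0],"rotation": [0,0,0.36],"grip": 0.3},
  {"linear": [0,0,0],"rotation": [0,0,0.54],"grip": 0.3},
  {"linear": [0,0,0],"rotation": [0,0,0.675],"grip": 0.3},
  {"linear": [0,0,0],"rotation": [0,0,0.675],"grip": 0.3},
])

```text
time_s: 13.0
position: [0.5745, 0.1145, 0.0781]
orientation: [3.111, 0.434, 0.0]
wrist_force: [-0.1, 0.8, 0.6]
grip_width: 0.696
grip_force: 0.0
```

```bash
python3 -c "
from h import *
st();go([.5748,.1147,.0775],.276-np.pi/2)"
```

```text
t 13.0 p [0.5745 0.1145 0.0781] yaw -1.293 F [-0.1  0.8  0.6] M [ 0.01 -0.02  0.01] w 0.696 gf 0.0 q [ 0.15  0.58  1.87 -0.    0.68  1.44]
lin [0.04, -0.01, 0.06] rot [0.0, -0.0, 0.001] q6 1.49
lin [0.04, -0.01, 0.06] rot [0.0, 0.0, -3.14] q6 -1.65
```

apply_moves([
  {"linear": [0,0,0],"rotation": [0,0,0],"grip": 0.6},
  {"linear": [0,0,0],"rotation": [0,0,0],"grip": 0.65},
  {"linear": [0,0,0],"rotation": [0,0,0],"grip": 0.7},
  {"linear": [0,0,0],"rotation": [0,0,0],"grip": 0.8},
  {"linear": [0,0,0],"rotation": [0,0,0],"grip": 0.8},
])

```text
time_s: 13.62
position: [0.5742, 0.1153, 0.0784]
orientation: [-3.111, -0.435, 0.0]
wrist_force: [-3.4, 8.4, 6.7]
grip_width: 0.309
grip_force: 58.5
```

```bash
python3 -c "
from h import *
st()"
```

```text
t 13.62 p [0.5742 0.1153 0.0784] yaw -1.293 F [-3.4  8.4  6.7] M [1.41 0.56 0.08] w 0.309 gf 58.5 q [0.15 0.58 1.87 0.   0.68 1.44]
```

Opening 0.309, about 28 mm: round sides. The axis comes out at (0.5742, 0.1153). Now I release, rise and go to the collar.

apply_moves([
  {"linear": [0,0,0],"rotation": [0,0,0],"grip": 0.5},
  {"linear": [0,0,0],"rotation": [0,0,0],"grip": 0.3},
  {"linear": [0,0,-4],"rotation": [0,0,0],"grip": 0},
  {"linear": [0,0,-8],"rotation": [0,0,0],"grip": 0},
  {"linear": [-2,3,-11],"rotation": [0,0,0.05],"grip": 0},
])

```text
time_s: 14.25
position: [0.5644, 0.081, 0.1897]
orientation: [-3.121, -0.358, -0.003]
wrist_force: [1.0, -1.7, -0.1]
grip_width: 1.004
grip_force: 0.0
```

apply_moves([
  {"linear": [-3.2,4.8,0],"rotation": [0,0,0.05],"grip": 0},
  {"linear": [-6.4,9.6,0],"rotation": [0,0,0.1],"grip": 0},
  {"linear": [-9.6,14.5,0],"rotation": [0,0,0.17],"grip": 0},
  {"linear": [-12.8,19.5,2],"rotation": [0,0,0.17],"grip": 0},
  {"linear": [-16,24,5],"rotation": [0,0,0.17],"grip": 0},
])

```text
time_s: 14.88
position: [0.4616, -0.1915, 0.1386]
orientation: [3.139, 0.09, 0.004]
wrist_force: [1.6, -0.5, 0.4]
grip_width: 1.004
grip_force: 0.0
```

apply_moves([
  {"linear": [0,0,0],"rotation": [0,0,0],"grip": 0},
])

```text
time_s: 15.0
position: [0.4591, -0.1918, 0.1366]
orientation: [-3.139, -0.083, 0.004]
wrist_force: [0.4, 1.1, -0.4]
grip_width: 1.002
grip_force: 0.0
```

```bash
python3 - <<'E'
from h import *
st();go([.4695,-.216,.1],.056-np.pi/2)
fr={c:vision.grab_frame(c) for c in("top","scene")}
for n,z in(("collar_center",.043),("d_end",.087),("pin_grip",.125)):
    for c in fr: print(n,c,[(np.round(x["centre"],1).tolist(),round(x["conf"],2),at_z(c,x["centre"],z).round(4).tolist())for x in vision.mark_of(c,n)[:2]])
a=cv2.resize(fr["top"][165:265,140:270],None,fx=4,fy=4,interpolation=cv2.INTER_CUBIC);b=cv2.resize(fr["scene"][140:240,270:400],None,fx=4,fy=4,interpolation=cv2.INTER_CUBIC)
cv2.imwrite("pics/c1.png",cv2.resize(np.hstack([a,b]),None,fx=.76,fy=.76))
E
```

```text
t 15.0 p [ 0.4591 -0.1918  0.1366] yaw -1.518 F [ 0.4  1.1 -0.4] M [-0.01  0.01 -0.05] w 1.002 gf 0.0 q [-0.46  0.4   2.03 -0.    0.71  1.06]
lin [0.92, 2.48, 3.66] rot [-0.001, 0.003, -0.003] q6 1.08
lin [0.92, 2.48, 3.66] rot [0.004, 0.002, 3.138] q6 -2.06
collar_center top []
collar_center scene [([470.0, 273.6], 0.53, [0.458, 0.1886, 0.043])]
d_end top [([213.5, 196.9], 0.75, [0.5727, 0.111, 0.087]), ([163.4, 225.4], 0.7, [0.5173, 0.2145, 0.087])]
d_end scene [([406.7, 267.6], 0.77, [0.5694, 0.1204, 0.087])]
pin_grip top [([157.7, 227.7], 0.71, [0.5136, 0.2096, 0.125])]
pin_grip scene [([476.8, 264.1], 0.53, [0.5089, 0.2055, 0.125])]
```

View pics/c1.png

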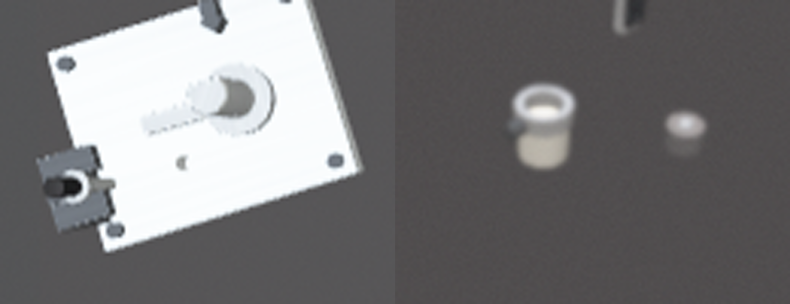

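The lug lies parallel to the fixture's y (flat faces the pointer), and the pin is parked in the bracket at (70,185). The collar stands undisturbed. Down to it.

apply_moves([
  {"linear": [0.9,2.5,2],"rotation": [0,0,0],"grip": 0},
  {"linear": [0.9,2.5,5],"rotation": [0,0,0],"grip": 0},
  {"linear": [0.9,2.5,9],"rotation": [0,0,0],"grip": 0},
  {"linear": [0.9,2.5,11.4],"rotation": [0,0,0],"grip": 0},
  {"linear": [0.9,2.5,11.4],"rotation": [0,0,0],"grip": 0.2},
])

```text
time_s: 16.02
position: [0.4713, -0.2127, 0.0231]
orientation: [-3.139, -0.091, 0.004]
wrist_force: [-0.3, -0.5, -0.3]
grip_width: 0.82
grip_force: 0.0
```

apply_moves([
  {"linear": [0,0,0],"rotation": [0,0,0],"grip": 0.3},
  {"linear": [0,0,0],"rotation": [0,0,0],"grip": 0.35},
  {"linear": [0,0,0],"rotation": [0,0,0],"grip": 0.4},
  {"linear": [0,0,0],"rotation": [0,0,0],"grip": 0.45},
])

```text
time_s: 16.52
position: [0.4727, -0.214, 0.0253]
orientation: [3.139, 0.089, 0.002]
wrist_force: [-0.5, 1.3, 15.0]
grip_width: 0.555
grip_force: 30.7
```

```bash
python3 -c "
from h import *
st()"
```

```text
t 16.52 p [ 0.4727 -0.214   0.0253] yaw -1.514 F [-0.5  1.3 15. ] M [ 0.17  0.27 -0.03] w 0.555 gf 30.7 q [-0.48  0.61  2.05  0.    0.48  1.03]
```

The collar is gripped at the right width, but the images put it about 3 mm off the pads' middle along tool x. I shift and pinch at ±35° to centre it while it stands.

apply_moves([
  {"linear": [0,0,0],"rotation": [0,0,0],"grip": 0.35},
  {"linear": [-0.15,0,0],"rotation": [0,0,0],"grip": 0.3},
  {"linear": [-0.3,0,0],"rotation": [0,0,0.18],"grip": 0.3},
  {"linear": [-0.3,0,0],"rotation": [0,0,0.36],"grip": 0.3},
  {"linear": [-0.3,0,0],"rotation": [0,0,0.54],"grip": 0.3},
])

```text
time_s: 17.15
position: [0.4688, -0.2138, 0.0242]
orientation: [-3.048, 0.761, 0.0]
wrist_force: [0.1, 0.2, -0.4]
grip_width: 0.699
grip_force: 0.0
```

apply_moves([
  {"linear": [0,0,0],"rotation": [0,0,0.07],"grip": 0.35},
  {"linear": [0,0,0],"rotation": [0,0,0.07],"grip": 0.4},
  {"linear": [0,0,0],"rotation": [0,0,0.07],"grip": 0.45},
  {"linear": [0,0,0],"rotation": [0,0,0.07],"grip": 0.45},
  {"linear": [0,0,0],"rotation": [0,0,0.07],"grip": 0.3},
])

```text
time_s: 17.77
position: [0.469, -0.2139, 0.0243]
orientation: [3.023, -0.855, 0.0]
wrist_force: [0.6, 0.4, 0.0]
grip_width: 0.701
grip_force: 0.0
```

apply_moves([
  {"linear": [0,0,0],"rotation": [0,0,-0.1],"grip": 0.3},
  {"linear": [0,0,0],"rotation": [0,0,-0.28],"grip": 0.3},
  {"linear": [0,0,0],"rotation": [0,0,-0.46],"grip": 0.3},
  {"linear": [0,0,0],"rotation": [0,0,-0.64],"grip": 0.3},
  {"linear": [0,0,0],"rotation": [0,0,-0.82],"grip": 0.3},
])

```text
time_s: 18.4
position: [0.469, -0.2139, 0.0242]
orientation: [-3.112, -0.429, 0.0]
wrist_force: [-0.2, -0.1, -0.3]
grip_width: 0.698
grip_force: 0.0
```

```bash
python3 - <<'E'
from h import *
st()
E
```

```text
t 18.4 p [ 0.469  -0.2139  0.0242] yaw -1.297 F [-0.2 -0.1 -0.3] M [-0.03 -0.02  0.  ] w 0.698 gf 0.0 q [-0.49  0.61  2.06 -0.    0.47  0.81]
```

apply_moves([
  {"linear": [0,0,0],"rotation": [0,0,-0.18],"grip": 0.3},
  {"linear": [0,0,0],"rotation": [0,0,-0.36],"grip": 0.35},
  {"linear": [0,0,0],"rotation": [0,0,-0.38],"grip": 0.4},
  {"linear": [0,0,0],"rotation": [0,0,-0.38],"grip": 0.45},
  {"linear": [0,0,0],"rotation": [0,0,-0.38],"grip": 0.45},
])

```text
time_s: 19.02
position: [0.4691, -0.2139, 0.0245]
orientation: [2.98, 0.993, 0.0]
wrist_force: [-1.3, 0.0, 5.6]
grip_width: 0.557
grip_force: 29.8
```

apply_moves([
  {"linear": [0,0,0],"rotation": [0,0,0],"grip": 0.3},
  {"linear": [0,0,0],"rotation": [0,0,0.15],"grip": 0.3},
  {"linear": [0,0,0],"rotation": [0,0,0.33],"grip": 0.3},
  {"linear": [0,0,0],"rotation": [0,0,0.5],"grip": 0.3},
  {"linear": [0,0,0],"rotation": [0,0,0.6],"grip": 0.3},
])

```text
time_s: 19.65
position: [0.469, -0.2139, 0.0242]
orientation: [-3.141, -0.063, 0.0]
wrist_force: [-0.1, 0.0, 1.2]
grip_width: 0.701
grip_force: 0.0
```

```bash
python3 - <<'E'
from h import *
st()
f=vision.grab_frame("scene")
cv2.imwrite("pics/c2.png",cv2.resize(f[140:240,255:385],None,fx=5,fy=5,interpolation=cv2.INTER_CUBIC))
E
```

```text
t 19.65 p [ 0.469  -0.2139  0.0242] yaw -1.531 F [-0.1  0.   1.2] M [-0.01 -0.01  0.02] w 0.701 gf 0.0 q [-0.49  0.61  2.06 -0.    0.47  1.04]
```

View pics/c2.png

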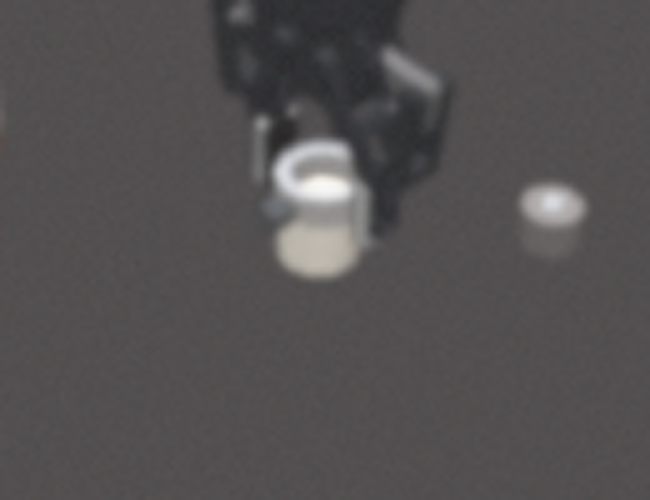

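The collar still stands on the stand, screw head at crop (275,207), fingers astride. I check the screw's direction and close.

apply_moves([
  {"linear": [0,0,0],"rotation": [0,0,0],"grip": 0.4},
  {"linear": [0,0,0],"rotation": [0,0,0],"grip": 0.45},
  {"linear": [0,0,0],"rotation": [0,0,0],"grip": 0.7},
  {"linear": [0,0,0],"rotation": [0,0,0],"grip": 0.7},
])

```text
time_s: 20.2
position: [0.469, -0.2139, 0.0247]
orientation: [3.141, 0.076, 0.0]
wrist_force: [-2.8, 0.9, 11.7]
grip_width: 0.543
grip_force: 59.6
```

apply_moves([
  {"linear": [0,0,-2.5],"rotation": [0,0,0],"grip": 0.7},
  {"linear": [0,0,-7],"rotation": [0,0,0],"grip": 0.7},
  {"linear": [0,0,-12],"rotation": [0,0,0],"grip": 0.7},
  {"linear": [0,0,-16],"rotation": [0,0,0],"grip": 0.7},
  {"linear": [0,0,-16],"rotation": [0,0,0],"grip": 0.7},
])

```text
time_s: 20.82
position: [0.4705, -0.2146, 0.187]
orientation: [3.138, 0.076, 0.007]
wrist_force: [-0.4, 0.2, -1.8]
grip_width: 0.545
grip_force: 62.1
```

```bash
python3 - <<'E'
from h import *
st()
u=np.array((275,207))/5+[255,140]-.4
for z in(.043,): p=at_z("scene",u,z);c=np.array([.469,-.2139]);d=p[:2]-c;print("screw",p.round(4),np.hypot(*d),"yaw",np.arctan2(d[1],d[0]))
c=at_z("scene",np.array((315,170))/5+[255,140]-.4,.052);print(c.round(4))
for y in(.056,.1): go([.574,.1154,.185],.276-y+.056-np.pi/2)
E
```

```text
t 20.82 p [ 0.4705 -0.2146  0.187 ] yaw -1.523 F [-0.4  0.2 -1.8] M [ 0.02 -0.01 -0.03] w 0.545 gf 62.1 q [-0.49  0.35  1.95 -0.    0.84  1.04]
screw [ 0.4965 -0.2177  0.043 ] 0.027718980095400827 yaw -0.1375750862573949
[ 0.47   -0.2184  0.052 ]
lin [11.93, -32.47, 0.17] rot [0.003, -0.004, -0.228] q6 1.49
lin [11.93, -32.47, 0.17] rot [-0.006, -0.005, 2.914] q6 -1.65
lin [11.93, -32.47, 0.17] rot [0.003, -0.004, -0.184] q6 1.54
lin [11.93, -32.47, 0.17] rot [-0.006, -0.005, 2.958] q6 -1.6
```

apply_moves([
  {"linear": [1.5,-4,0],"rotation": [0,0,-0.05],"grip": 0.7},
  {"linear": [3.5,-9.5,0],"rotation": [0,0,-0.1],"grip": 0.7},
  {"linear": [5.5,-15,0],"rotation": [0,0,-0.15],"grip": 0.7},
  {"linear": [7.5,-20.5,0],"rotation": [0,0,-0.2],"grip": 0.7},
  {"linear": [9,-25,0],"rotation": [0,0,-0.22],"grip": 0.7},
])

```text
time_s: 21.45
position: [0.547, 0.0423, 0.1829]
orientation: [-3.113, -0.423, 0.002]
wrist_force: [0.5, -0.3, -1.2]
grip_width: 0.541
grip_force: 62.1
```

apply_moves([
  {"linear": [0,0,0],"rotation": [0,0,0],"grip": 0.7},
  {"linear": [0,0,0],"rotation": [0,0,0],"grip": 0.7},
])

```text
time_s: 21.7
position: [0.5464, 0.04, 0.1832]
orientation: [3.113, 0.42, -0.003]
wrist_force: [-0.8, -0.8, -1.4]
grip_width: 0.55
grip_force: 62.2
```

```bash
python3 - <<'E'
from h import *
st();go([.574,.1154,.13],.276-np.pi/2)
E
```

```text
t 21.7 p [0.5464 0.04   0.1832] yaw -1.303 F [-0.8 -0.8 -1.4] M [-0.05 -0.04 -0.06] w 0.55 gf 62.2 q [ 0.02  0.4   1.88 -0.    0.87  1.32]
lin [4.67, -6.54, 5.31] rot [-0.0, 0.002, -0.008] q6 1.49
lin [4.67, -6.54, 5.31] rot [0.003, 0.0, 3.134] q6 -1.65
```

apply_moves([
  {"linear": [2.3,-3.2,1],"rotation": [0,0,0],"grip": 0.7},
  {"linear": [4,-5.8,2.5],"rotation": [0,0,-0.008],"grip": 0.7},
  {"linear": [4.7,-6.5,4.8],"rotation": [0,0,-0.008],"grip": 0.7},
  {"linear": [4.7,-6.5,4.8],"rotation": [0,0,-0.008],"grip": 0.7},
  {"linear": [4.7,-6.5,4.8],"rotation": [0,0,-0.008],"grip": 0.7},
])

```text
time_s: 22.32
position: [0.5752, 0.114, 0.1366]
orientation: [3.112, 0.429, -0.001]
wrist_force: [0.6, -0.4, -1.0]
grip_width: 0.543
grip_force: 62.2
```

```bash
python3 - <<'E'
from h import *
st();go([.574,.1154,.118],.276-np.pi/2)
f=vision.grab_frame("scene");cv2.imwrite("pics/d1raw.png",f)
x=vision.mark_of("scene","collar_center");print([(np.round(k["centre"],1),round(k["conf"],2),at_z("scene",k["centre"],.153).round(4))for k in x[:2]])
c=[.574,.1154];a=.276
img=cv2.resize(f[195:315,350:480],None,fx=5,fy=5,interpolation=cv2.INTER_CUBIC)
pt=lambda w:tuple(int(v) for v in (proj("scene",w)-[350,195]+.4)*5)
s=monitor.read_state()["position"]
for r,z,col in((.024,s[2]+.0183-.009,(0,255,0)),(.014,.112,(0,0,255))):
    for t in np.linspace(0,6.28,40): cv2.circle(img,pt([s[0]+r*np.cos(t),s[1]+r*np.sin(t),z] if r>.02 else [c[0]+r*np.cos(t),c[1]+r*np.sin(t),z]),1,col,-1)
cv2.circle(img,pt([s[0]+.041*np.cos(a),s[1]+.041*np.sin(a),s[2]+.0183]),2,(255,0,0),-1)
cv2.imwrite("pics/d1.png",img)
E
```

```text
t 22.32 p [0.5752 0.114  0.1366] yaw -1.297 F [ 0.6 -0.4 -1. ] M [-0.   -0.02 -0.02] w 0.543 gf 62.2 q [ 0.14  0.5   1.83 -0.    0.8   1.44]
lin [-0.08, -0.17, 1.86] rot [0.0, 0.0, -0.002] q6 1.49
lin [-0.08, -0.17, 1.86] rot [0.001, -0.0, 3.139] q6 -1.65
[(array([406.7, 238.9]), 0.72, array([0.5742, 0.1102, 0.153 ]))]
```

View pics/d1.png

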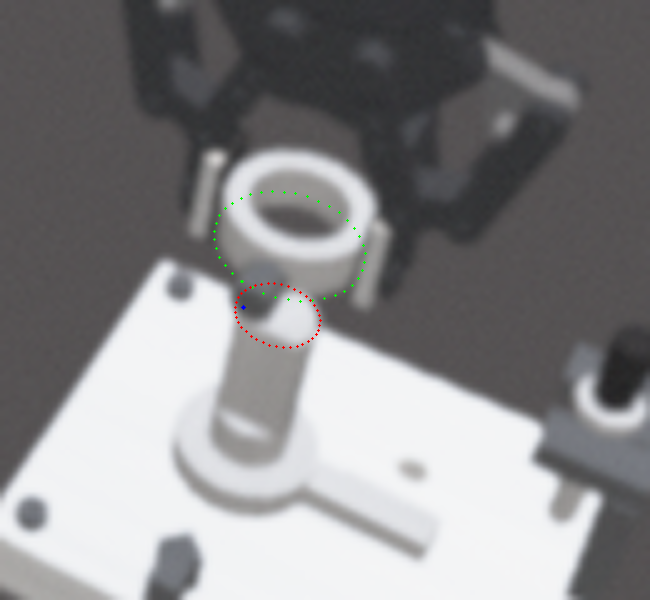

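The collar is level above the D end, and the predicted bottom ring (green) and D top (red) match the picture. The screw tip at about (256,305) is a few px right of the blue prediction (243,307), so it is turned about +0.08 rad. I correct slightly and descend.

apply_moves([
  {"linear": [-0.08,-0.17,1],"rotation": [0,0,0.06],"grip": 0.7},
  {"linear": [-0.08,-0.17,2],"rotation": [0,0,0.06],"grip": 0.7},
  {"linear": [-0.08,-0.17,3],"rotation": [0,0,0.06],"grip": 0.7},
  {"linear": [-0.08,-0.17,3],"rotation": [0,0,0.06],"grip": 0.7},
])

```text
time_s: 22.92
position: [0.5737, 0.1164, 0.1055]
orientation: [3.123, 0.338, -0.002]
wrist_force: [-0.4, 1.0, -1.3]
grip_width: 0.549
grip_force: 62.2
```

```bash
python3 - <<'E'
from h import *
st();go([.5742,.1153,.1],.22-np.pi/2)
E
```

```text
t 22.93 p [0.5737 0.1164 0.1055] yaw -1.355 F [-0.4  1.  -1.3] M [-0.   -0.    0.05] w 0.549 gf 62.2 q [ 0.15  0.55  1.86 -0.    0.74  1.5 ]
lin [0.03, 0.11, 0.55] rot [-0.0, 0.001, -0.005] q6 1.55
lin [0.03, 0.11, 0.55] rot [0.002, 0.0, 3.137] q6 -1.59
```

apply_moves([
  {"linear": [0,0.08,0.3],"rotation": [0,0,0],"grip": 0.7},
  {"linear": [0,0.08,0.6],"rotation": [0,0,0],"grip": 0.7},
  {"linear": [0,0.08,0.9],"rotation": [0,0,0],"grip": 0.7},
  {"linear": [0,0.08,0.9],"rotation": [0,0,0],"grip": 0.7},
])

```text
time_s: 23.42
position: [0.5742, 0.1158, 0.097]
orientation: [3.123, 0.337, -0.001]
wrist_force: [0.3, -0.4, -1.6]
grip_width: 0.547
grip_force: 62.2
```

```bash
python3 - <<'E'
from h import *
st()
E
```

```text
t 23.43 p [0.5742 0.1158 0.097 ] yaw -1.356 F [ 0.3 -0.4 -1.6] M [-0.02  0.01 -0.07] w 0.547 gf 62.2 q [ 0.15  0.56  1.86 -0.    0.72  1.5 ]
```

apply_moves([
  {"linear": [0,0.02,0.4],"rotation": [0,0,0],"grip": 0.7},
  {"linear": [0,0.02,0.8],"rotation": [0,0,0],"grip": 0.7},
  {"linear": [0,0.02,1.2],"rotation": [0,0,0],"grip": 0.7},
  {"linear": [0,0.02,1.2],"rotation": [0,0,0],"grip": 0.7},
])

```text
time_s: 23.92
position: [0.5741, 0.1156, 0.0848]
orientation: [3.123, 0.337, -0.001]
wrist_force: [0.2, -0.3, -3.0]
grip_width: 0.542
grip_force: 62.2
```

```bash
python3 - <<'E'
from h import *
st()
E
```

```text
t 23.93 p [0.5741 0.1156 0.0848] yaw -1.356 F [ 0.2 -0.3 -3. ] M [-0.04  0.01  0.02] w 0.542 gf 62.2 q [ 0.15  0.57  1.87 -0.    0.7   1.5 ]
```

Entered without force. The last 1.6 cm follows.

apply_moves([
  {"linear": [0,0,0.5],"rotation": [0,0,0],"grip": 0.7},
  {"linear": [0,0,1.0],"rotation": [0,0,0],"grip": 0.7},
  {"linear": [0,0,1.6],"rotation": [0,0,0],"grip": 0.7},
  {"linear": [0,0,1.6],"rotation": [0,0,0],"grip": 0.7},
  {"linear": [0,0,1.6],"rotation": [0,0,0],"grip": 0.7},
])

```text
time_s: 24.55
position: [0.5744, 0.1156, 0.0692]
orientation: [3.123, 0.337, -0.0]
wrist_force: [0.6, 0.2, -0.7]
grip_width: 0.543
grip_force: 62.2
```

```bash
python3 - <<'E'
from h import *
st()
fr={c:vision.grab_frame(c) for c in("scene","top")}
for n,z in(("collar_center",.087),("pin_grip",.125)):
    for c in fr: print(n,c,[(np.round(x["centre"],1).tolist(),round(x["conf"],2),at_z(c,x["centre"],z).round(4).tolist())for x in vision.mark_of(c,n)[:2]])
# lug direction seen in scene: bright lug far end predicted for spindle 0
for a in(-.15,0,.15): print(a,proj("scene",[.5742+.07*np.cos(.276+np.pi/2+a),.1153+.07*np.sin(.276+np.pi/2+a),.044]).round(1))
g=cv2.cvtColor(fr["scene"],cv2.COLOR_BGR2GRAY)
d=np.abs(g.astype(int)-cv2.cvtColor(cv2.imread("pics/d1raw.png"),cv2.COLOR_BGR2GRAY))
print("lug-area change vs before insertion",d[285:310,410:440].mean(), "pin area",d[258:300,462:485].mean())
E
```

```text
t 24.55 p [0.5744 0.1156 0.0692] yaw -1.356 F [ 0.6  0.2 -0.7] M [ 0.06 -0.03  0.01] w 0.543 gf 62.2 q [ 0.15  0.6   1.88 -0.    0.67  1.5 ]
collar_center scene [([404.9, 265.1], 0.88, [0.5673, 0.1149, 0.087]), ([405.4, 262.9], 0.46, [0.5627, 0.1124, 0.087])]
collar_center top [([209.0, 201.0], 0.41, [0.5646, 0.1203, 0.087])]
pin_grip scene [([475.9, 263.2], 0.6, [0.5083, 0.2036, 0.125]), ([408.6, 267.5], 0.38, [0.5971, 0.1375, 0.125])]
pin_grip top []
-0.15 [434.4 305.1]
0 [436.8 300.9]
0.15 [438.3 296.4]
lug-area change vs before insertion 0.564 pin area 1.1014492753623188
```

The lug end in the last picture, about (436,301), matches spindle angle 0. Nothing has moved since, the collar centre is at z ≈ 0.0875 m, and no contact force shows. I hand in.

```bash
python3 -c "
from workcell import job
print(job.hand_in())"
```

```text
the job is handed in; nothing more can be done
None
```

I handed the job in at about 24.6 s; by my measurements the pin hangs in the notch, the flat faces the pointer, and the collar is held level at mid-flat touching nothing, but no verdict came back.

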